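# Put the painted model away in the drying cabinet

### The arm

A 6-joint arm with a two-finger parallel gripper is mounted at the origin on the work surface. World frame = base frame: x ahead of the robot, y to its left, z up, the work surface at z = 0. Lengths are in m, angles in degrees, forces in N, time in s.
With the tool pointing down it reaches from about 0.4 to 0.825 m from the base axis. Payload 7 kg.
Tool frame: the origin (TCP) lies at the very end of the fingers, on their centre line; the grasp point (between the pads) lies 19 mm behind it; x points along the fingers, y is the direction in which the jaws open and shut, and the axes are right-handed (so a half turn about x gives the same grasp; the last joint's range is limited). The gripper opens to 88 mm and grips with 3 to 60 N. Pads are 19 mm wide; open, the fingers measure 130 mm over their backs; the gripper's body (78 mm by 193 mm) begins 47 mm behind the grasp point.
Start: joints at [80.449, 20.546, 0.682, 0, -70.136, -16.507], TCP at [0.297, 0.606, 0.227] pointing down, gripper open.
Joint ranges: [-176.03, 176.03], [-82.01, 121.73], [-58.28, 71.71], [-173.87, 95.51], [-174.79, -0.11], [-173.66, 173.66]. Speed limits (degrees/s): [136.94, 136.94, 172.46, 180, 180, 180].

### API

Orientations are given as [roll, pitch, yaw] about the fixed x, y, z axes, in that order (R = Rz(yaw) Ry(pitch) Rx(roll)).
In Python, from plant import monitor, eyes, ticket gives the robot as it stands. The module is installed in compiled form; this text tells all that it offers.
- The arm moves only by the shell command python3 -m crank 'ROWS'. ROWS is JSON, a list of rows, each an object with "linear": the shift along the world's x, y, z in units of 60 mm (1.0 is 60 mm), a list of three; "rot": the turn, a rotation vector about the world's x, y, z in units of 5 degrees (1.0 is 5 degrees), a list of three; "hand": the opening, from 0 (shut) to 1 (fully open). In form: [{"linear": [tx, ty, tz], "rot": [ax, ay, az], "hand": hand}, ...]. A call has 1 to 20 rows; each row shifts and turns the pose as measured when the row begins; what a row does not reach is not made up. A row lasts 1/8 s, in which the tool goes at most 62.5 mm and 10.7 degrees, less where a joint would pass 70% of its speed; a pose out of reach is approached as far as the arm can. A call is refused whole if a number of a shift passes 1 or a number of a turn 1, either way. A call with a gripper value outside its range is refused whole. The fingers move at their own pace and stop on an object; the grip force is fixed at half the most. Time passes only in rows, so rows that do not move let the fingers close. It gives the time, the measured TCP pose, the force and the opening at its end, in the units of the state.
- monitor.get_obs(): the state, without advancing time (a new reading comes with each control period).
- eyes.snapshot(name): name is "side" or "top" or "wrist"; returns a dict with "image" (420x560x3 uint8, red, green, blue), "depth" (420x560 float32, m along the optical axis (not along the pixel's ray), 0 where there is no reading), "K" (3x3 intrinsics, pixels), "camera_from_world" (4x4, takes a point from world to camera coordinates); the wrist camera has in their place "hand_eye" (4x4, takes a point from camera to tool coordinates, whose origin is the TCP and whose axes are the tool frame's). Camera axes: x right, y up, looking along -z (the intrinsics and any distortion apply to the point x, -y, -z); pixel columns grow to the right and rows downward; lengths in m; the calibration is good to about 2 mm. The wrist camera is an equidistant fisheye: a pixel r from the principal point sees the ray r / f radians off the axis. A picture is of the moment at which its call begins: read the wrist's pose just before it.
- ticket.close_job(): hands the job in, once; it reports no verdict.
The state is a dict: "clock": time; "joint_pos": joint angles; "qvel": joint speeds; "tau": joint torques, N m; "tool_pos": TCP position; "orientation": TCP orientation; "force": force on the tool from outside, world axes, zero at the start; "moment": the same for the moment, N m; "opening": finger opening in m.
Only numpy, scipy, OpenCV 4.12 (cv2) and the standard library are available. Lean on these libraries where they do the work, as an engineer would, in place of code of your own. Each camera call takes 0.05 s, during which the arm holds its last target.

### The job

Put the freshly painted model away to dry: raise the cabinet's sash, slide the tray with the model in from the front shelf, and bring the sash fully down again so that no dust gets in. The paint is wet, so let nothing touch the model, and keep it standing in its tray; the tray slides on the shelf and is not lifted. Leave the jar, the gauge and the clamp box where they are.

Things in the scene. Friction and masses are not known exactly. Their poses are not given: they have to be found in the camera images.
- cabinet: Drying cabinet fixed on the bench: clear panes in an aluminium frame on a plywood board 12 mm thick, 360 mm wide, from x = -0.20 m (near edge of the open front shelf) to +0.27. Inside 310 mm wide, back pane at x = +0.25, roof 205 mm over the bench. Origin on the bench under the middle of the sash line; x points into the cabinet, y left as seen from the shelf, z up. It never moves in a run.
- opening (a point): Middle of the cabinet's front opening, at floor level on the sash line. The sash runs here in two upright aluminium channels (38 mm deep along x, 20 mm wide, 352 mm high over the bench) with 310 mm clear between them. No sill: shelf and cabinet floor are one flat surface, 12 mm above the bench.
- sash (a joint): Height in m by which the sash, the clear front pane, is raised: 0 = fully down on the board, 0.15 = upper stop. The opening under it is this high. It is counterbalanced: it stays where it is left and takes about 5 N to move up or down.
- pull (a point): Middle of the bow pull on the sash's top rail; moves with it. A level round steel bar 12 mm thick, 110 mm long along the cabinet's y, 45 mm in front of the rail (52 mm in front of the sash line), 177 mm above the bench when the sash is down; a leg runs back to the rail at each end. The rail ends 11 mm above the bar's centre line and nothing is above it.
- tray: Loose open steel tray, 140 mm (x) by 210 mm (y) and 32 mm high, walls 4 mm, about 0.4 kg, standing on the front shelf, slightly askew. Origin: centre of its underside. To shut the sash the whole tray must be behind the sash line.
- model: White model aircraft (two engines, 172 mm wingspan, 130 mm long) fixed on its wooden stand with a foot 64 by 56 mm; together 88 mm high and about 0.16 kg, standing loose in the middle of the tray, so that its top is 104 mm above the bench. Origin: centre of the foot's underside; x towards its nose, z up. Wet paint: not to be touched.
- jar: Bystander: closed paint jar, 48 mm diameter, 80 mm high, on the bench right of the shelf. Origin: centre of its underside.
- gauge: Bystander: steel contour gauge (a comb of thin leaves) lying flat on the bench left of the cabinet, behind the clamp box, 100 by 100 mm and 20 mm high. Origin: centre of its underside.
- clampbox: Bystander: grey open box, 180 mm long, 110 mm wide, 50 mm high, with spring clamps on its rim up to 90 mm high, on the bench left of the cabinet. Origin: centre of its underside.

How it is judged (in metres and radians):
On the way, in this order (a step that is already met when the one before it is completed fails the run):
1. the sash is raised clear of the model's height (more than 0.10 m) while the tray is still on the front shelf (value of joint sash above 0.1 m and x of tray in the frame of cabinet below 0 m), for 0.2 s.
2. the tray is inside, behind the sash line (x of tray in the frame of cabinet above 0.072 m and angle between model's own z axis and vertical below 0.1 rad), for 0.2 s.
At the end, for the whole second after the job is handed in: The sash is down to within 5 mm, the tray lies flat on the cabinet floor wholly behind it (tray centre more than 72 mm behind the sash line), the model stands upright (within 0.1 rad) on the tray's floor, within 60 mm of the tray's centre, and all is at rest (all of step 2 and value of joint sash below 0.005 m and z of tray in the frame of cabinet below 0.016 m and z of model in the frame of tray below 0.012 m and horizontal distance between model and tray below 0.06 m and linear speed of each of tray, model below 0.02 m/s); the robot touches nothing.
It fails at once if the robot touches the wet model (contact force between any of the fingers, the arm and model above 0.3 N).
It fails at once if the sash or the cabinet touches the wet model (contact force between cabinet and model above 0.5 N).
It fails at once if the model tips (angle between model's own z axis and vertical above 0.35 rad).
It fails at once if the tray is lifted off the shelf or tipped (z of tray in the frame of cabinet above 0.027 m or angle between tray's own z axis and vertical above 0.12 rad).
It fails at once if a bystander is moved by more than 25 mm (distance of any of jar, gauge, clampbox from where it was at the start of the episode above 0.025 m).
It also fails if it takes over 72 s, if anything falls off the work surface, if the arm or the gripper's body presses on something with over 40 N, if the wrist force passes 120 N, or if a joint passes its speed limit or range.

## Working session

There is one attempt and no reset: what is moved stays moved. The work goes in short steps, Python scripts to look and compute and a shell command to move; the robot and the scene stay as the last step left them, time stands still between calls to the robot, and variables do not carry over. Pictures are saved under pics/ and viewed, and the job is handed in when it is done.

```bash
mkdir -p pics
cat > h.py <<'E'
import numpy as np, cv2
from plant import monitor, eyes, ticket
def snap(n,tag):
    s=eyes.snapshot(n); cv2.imwrite(f'pics/{tag}.png',s['image'][:,:,::-1]); np.savez(f'pics/{tag}.npz',**{k:v for k,v in s.items()}); return s
def pt(s,u,v,z=None):
    K=s['K'];T=np.linalg.inv(s['camera_from_world'])
    d=np.array([(u-K[0,2])/K[0,0],-(v-K[1,2])/K[1,1],-1.])
    o=T[:3,3]; r=T[:3,:3]@d
    if z is None: return o+r*s['depth'][int(v),int(u)]
    return o+r*(z-o[2])/r[2]
E
python3 - <<'E'
from h import *
print(monitor.get_obs())
for n in('side','top'):
    s=snap(n,n+'0'); print(s['K'],s['camera_from_world'])
E
```

```text
{'clock': 0.0, 'joint_pos': array([ 8.04488851e+01,  2.05928200e+01,  6.34743907e-01, -2.20392543e-02,
       -7.01359790e+01, -1.65076217e+01]), 'qvel': array([-0.0041103 , -0.05895199,  0.05731168, -0.11898947,  0.03198434,
       -0.08738291]), 'tau': array([ 2.79076034e-03, -5.82726574e+01,  2.93047732e+01,  6.99658647e+00,
        6.97416253e-03, -1.46059956e-04]), 'tool_pos': array([0.29631314, 0.60594213, 0.22560839]), 'orientation': array([  94.08670444,   89.90368932, -111.9795379 ]), 'force': array([0.32805391, 0.06541359, 0.58192225]), 'moment': array([-0.00018627, -0.0348356 ,  0.02179361]), 'opening': 0.08782063285704146}
[[496.99155546   0.         278.52175336]
 [  0.         496.99155546 215.06685736]
 [  0.           0.           1.        ]] [[ 0.87210458 -0.48927759  0.0064066  -0.51713567]
 [ 0.46265842  0.82877913  0.31475759 -0.32943593]
 [-0.15931349 -0.27153746  0.94915047 -1.07995226]
 [ 0.          0.          0.          1.        ]]
[[380.32542441   0.         280.4662078 ]
 [  0.         380.32542441 213.45881107]
 [  0.           0.           1.        ]] [[-1.69337773e-02 -9.99856287e-01  8.07829192e-04  2.86122378e-02]
 [ 9.84883182e-01 -1.65408770e-02  1.72428294e-01 -6.05716644e-01]
 [-1.72390152e-01  3.71547971e-03  9.85021741e-01 -8.11244559e-01]
 [ 0.00000000e+00  0.00000000e+00  0.00000000e+00  1.00000000e+00]]
```

View pics/side0.png

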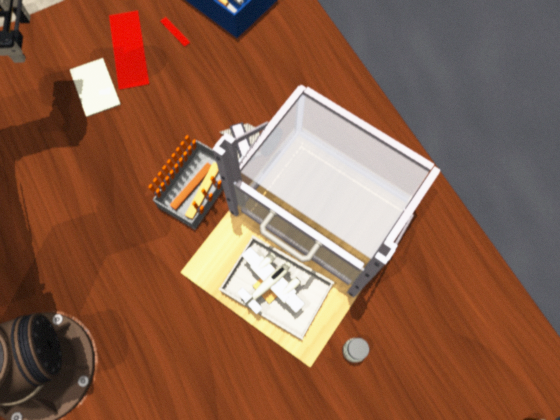

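View pics/top0.png

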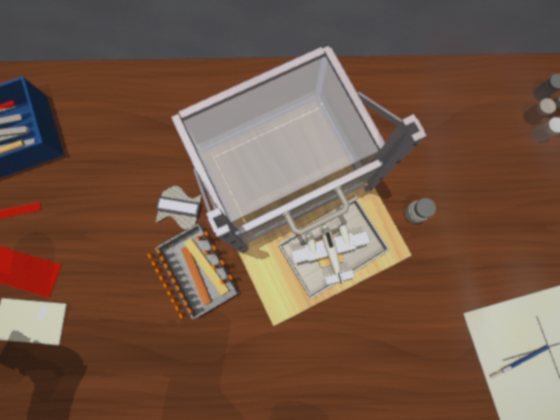

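Both views show the shelf, the tray with the model on it, and the sash pull. The top view has near shelf corners at about (274,324) and (411,256), and the tray at about (333,250). I'll measure next.

Run:
```python
from h import *
L=lambda n:dict(np.load(f'pics/{n}.npz'))
t=L('top0');s=L('side0')
f=lambda *a:np.round(pt(*a),4)
for nm,im,ps in(('top',t,[(274,324),(411,256)]),('side',s,[(182,270),(312,361)])):
    for p in ps: print(nm,p,f(im,*p,.012),f(im,*p))
# pull ends
print('pull top',[f(t,*p,.177) for p in((289,212),(348,190))],[f(t,*p) for p in((295,226),(345,205))])
print('pull side',[f(s,*p,.177) for p in((264,230),(313,258))])
for im,n in((t,'t'),(s,'s')):
    x=(200,120,240,240) if n=='t' else (170,180,240,200)
    c=im['image'][x[1]:x[1]+x[3],x[0]:x[0]+x[2],::-1]
    cv2.imwrite(f'pics/z{n}.png',cv2.resize(c,None,fx=3 if n=='s' else 2.5,fy=3 if n=='s' else 2.5,interpolation=cv2.INTER_CUBIC)[:600,:800])
```

```text
top (274, 324) [0.3594 0.0372 0.012 ] [0.3596 0.0371 0.0144]
top (411, 256) [ 0.5073 -0.2848  0.012 ] [ 0.5078 -0.2881  0.0024]
side (182, 270) [0.3618 0.0394 0.012 ] [0.3618 0.0391 0.013 ]
side (312, 361) [ 0.5198 -0.2784  0.012 ] [ 0.5197 -0.2784  0.0132]
pull top [array([0.5869, 0.0023, 0.177 ]), array([ 0.6288, -0.1143,  0.177 ])] [array([ 0.5566, -0.0079,  0.1965]), array([ 0.5947, -0.1032,  0.1988])]
pull side [array([ 0.5508, -0.0133,  0.177 ]), array([ 0.6074, -0.1108,  0.177 ])]
```

View pics/zt.png

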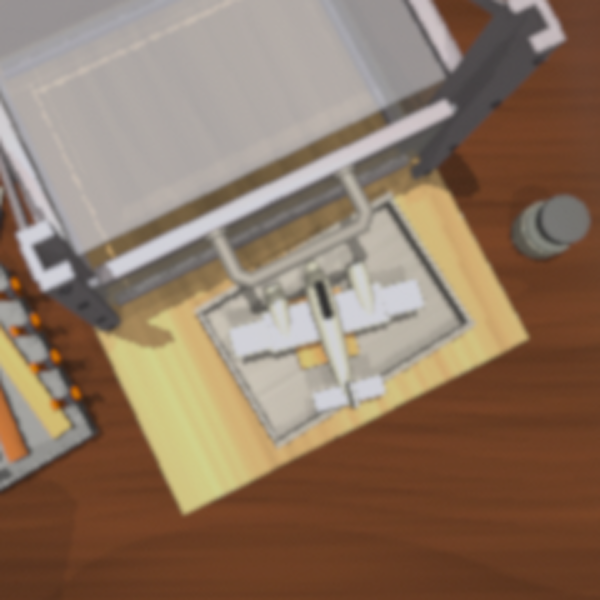

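View pics/zs.png

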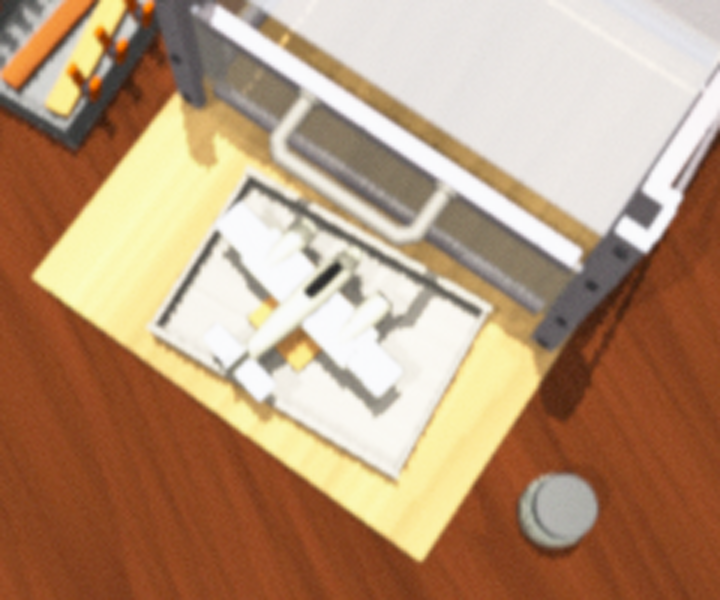

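Run:
```python
from h import *
L=lambda n:dict(np.load(f'pics/{n}.npz'))
t=L('top0');s=L('side0')
T=lambda p,z:pt(t,p[0]/2.5+200,p[1]/2.5+120,z)
S=lambda p,z:pt(s,p[0]/3+170,p[1]/3+180,z)
for n,F,a,b in(('T',T,(183,515),(528,339)),('S',S,(33,277),(422,560))):
    A,B=F(a,.012),F(b,.012); d=(A-B)[:2]; yaw=np.arctan2(-d[0],d[1]); x=np.array([np.cos(yaw),np.sin(yaw)])
    o=(A+B)[:2]/2+.2*x
    print(n,'width',np.linalg.norm(d),'yaw',np.degrees(yaw),'origin',o,A,B)
for n,F,c in(('T',T,[(200,315),(278,443),(470,322),(388,200)]),('S',S,[(247,170),(150,328),(397,477),(494,308)])):
    P=np.array([F(p,.044) for p in c])[:,:2]
    e=np.roll(P,-1,0)-P
    print(n,'tray',P.round(4).tolist(),'c',P.mean(0),'len',np.linalg.norm(e,axis=1).round(3),'ang',np.degrees(np.arctan2(e[:,1],e[:,0])).round(1))
for n,F,c in(('T',T,[(238,278),(367,222)]),('S',S,[(282,148),(408,236)])):
    P=np.array([F(p,.179) for p in c]); print(n,'pull',P.round(4).tolist(),P.mean(0),np.linalg.norm(P[0]-P[1]))
```

```text
T width 0.35870271083748156 yaw 25.278128337086034 origin [ 0.61247119 -0.03771995] [0.35503676 0.03905518 0.012     ] [ 0.50820738 -0.28530017  0.012     ]
S width 0.3574884193771059 yaw 25.49897058766205 origin [ 0.61490111 -0.03965445] [0.35743404 0.03557985 0.012     ] [ 0.51133097 -0.2870867   0.012     ]
T tray [[0.533, 0.0207], [0.4187, -0.0463], [0.5225, -0.2231], [0.6363, -0.1547]] c [ 0.52761367 -0.10085799] len [0.132 0.205 0.133 0.204] ang [-149.6  -59.6   31.   120.5]
S tray [[0.5367, 0.0219], [0.4177, -0.0492], [0.5222, -0.2294], [0.6453, -0.1596]] c [ 0.53046515 -0.10405   ] len [0.139 0.208 0.142 0.212] ang [-149.1  -59.9   29.5  120.9]
T pull [[0.549, -0.0088, 0.179], [0.591, -0.1098, 0.179]] [ 0.56998545 -0.05932609  0.179     ] 0.10943429445133808
S pull [[0.5512, -0.0127, 0.179], [0.5943, -0.1056, 0.179]] [ 0.57277585 -0.05911381  0.179     ] 0.10241376623772189
```

```bash
cat >> h.py <<'E'
from scipy.spatial.transform import Rotation as R
C=np.array([.614,-.039]);YAW=25.4
cx=np.array([np.cos(np.radians(YAW)),np.sin(np.radians(YAW))]);cy=np.array([-cx[1],cx[0]])
def cab(p): d=np.asarray(p)[:2]-C; return np.array([d@cx,d@cy])
def wor(x,y): return C+x*cx+y*cy
def Rt(): return R.from_euler('xyz',monitor.get_obs()['orientation'],degrees=True)
E
python3 - <<'E'
from h import *
M=Rt().as_matrix();print(M.round(3)); print('toolY yaw',np.degrees(np.arctan2(M[1,1],M[0,1])),'pull',wor(-.052,0))
E
```

```text
[[-0.001 -0.439 -0.898]
 [-0.001 -0.898  0.439]
 [-1.     0.001 -0.   ]]
toolY yaw -116.06496962812979 pull [ 0.56702656 -0.06130463]
```

```bash
python3 -m crank '[{"linear":[0,0,1],"rot":[0,0,0],"hand":0.5},{"linear":[0,0,1],"rot":[0,0,0],"hand":0.5},{"linear":[0,0,1],"rot":[0,0,0],"hand":0.5},{"linear":[0,0,0.4],"rot":[0,0,0],"hand":0.5}]'
```

```text
clock: 0.6
tool_pos: [0.2953, 0.6028, 0.4303]
orientation: [99.3, 89.3, -106.8]
force: [0.6, 0.5, -0.2]
opening: 0.0531
```

```bash
python3 -m crank '[{"linear":[0.38,-0.92,0],"rot":[0,0,-0.64],"hand":0.4},{"linear":[0.38,-0.92,0],"rot":[0,0,-0.64],"hand":0.4},{"linear":[0.38,-0.92,0],"rot":[0,0,-0.64],"hand":0.4},{"linear":[0.38,-0.92,0],"rot":[0,0,-0.64],"hand":0.4},{"linear":[0.38,-0.92,0],"rot":[0,0,-0.64],"hand":0.4},{"linear":[0.38,-0.92,0],"rot":[0,0,-0.64],"hand":0.4},{"linear":[0.38,-0.92,0],"rot":[0,0,-0.64],"hand":0.4},{"linear":[0.38,-0.92,0],"rot":[0,0,-0.64],"hand":0.4},{"linear":[0.38,-0.92,0],"rot":[0,0,-0.64],"hand":0.4},{"linear":[0.38,-0.92,0],"rot":[0,0,-0.64],"hand":0.4},{"linear":[0.38,-0.92,0],"rot":[0,0,-0.64],"hand":0.4}]'
cat >> h.py <<'E'
def tgt(p,x,y,names=1):
    "needed shift (60mm units) to p and rotvec (5deg units) to tool x-axis x, tool y-axis y"
    o=monitor.get_obs(); x=np.array(x,float);x/=np.linalg.norm(x);y=np.array(y,float);y-=x*(x@y);y/=np.linalg.norm(y)
    W=R.from_matrix(np.c_[x,y,np.cross(x,y)])
    print('clock',round(o['clock'],2),'tcp',o['tool_pos'].round(4),'cab',cab(o['tool_pos']).round(4),'F',o['force'].round(1),'open',round(o['opening'],4),'q',o['joint_pos'].round(0))
    print('lin',((np.array(p)-o['tool_pos'])/.06).round(2),'rot',(np.degrees((W*Rt().inv()).as_rotvec())/5).round(2))
E
python3 - <<'E'
from h import *
tgt([*wor(-.052,0),.23],[0,0,-1],[-cx[0],-cx[1],0])
E
```

```text
clock: 1.98
tool_pos: [0.5471, -0.0203, 0.4276]
orientation: [92.9, 89.2, -149.0]
force: [1.8, 1.3, -0.1]
opening: 0.0352
clock 1.98 tcp [ 0.5471 -0.0203  0.4276] cab [-0.0524  0.0456] F [ 1.8  1.3 -0.1] open 0.0352 q [ 19.   5.   6.   0. -92.  10.]
lin [ 0.33 -0.68 -3.29] rot [ 0.08 -0.14 -0.53]
```

```bash
python3 -m crank '[{"linear":[0.33,-0.68,-0.5],"rot":[0.08,-0.14,-0.53],"hand":0.4},{"linear":[0,0,-0.9],"rot":[0,0,0],"hand":0.4},{"linear":[0,0,-0.9],"rot":[0,0,0],"hand":0.4},{"linear":[0,0,0],"rot":[0,0,0],"hand":0.4}]'
python3 - <<'E'
from h import *
tgt([*wor(-.052,0),.23],[0,0,-1],[-cx[0],-cx[1],0])
s=snap('wrist','w1');print(s['K'],s['hand_eye'])
E
```

```text
clock: 2.48
tool_pos: [0.5669, -0.0679, 0.2843]
orientation: [74.7, 89.9, -170.5]
force: [0.2, 0.3, 0.6]
opening: 0.0348
clock 2.48 tcp [ 0.5669 -0.0679  0.2843] cab [-0.0549 -0.006 ] F [0.2 0.3 0.6] open 0.0348 q [ 13.   9.  -7.  -0. -74.  12.]
lin [ 0.    0.11 -0.91] rot [ 0.   -0.03  0.12]
[[325.1922621    0.         277.89771375]
 [  0.         325.1922621  213.25451803]
 [  0.           0.           1.        ]] [[ 6.93292177e-05  2.78854883e-01 -9.60333249e-01 -1.58225010e-01]
 [ 9.99999792e-01 -6.34539867e-04 -1.12060409e-04 -1.97153865e-04]
 [-6.40618324e-04 -9.60333042e-01 -2.78854869e-01 -7.43362019e-02]
 [ 0.00000000e+00  0.00000000e+00  0.00000000e+00  1.00000000e+00]]
```

View pics/w1.png

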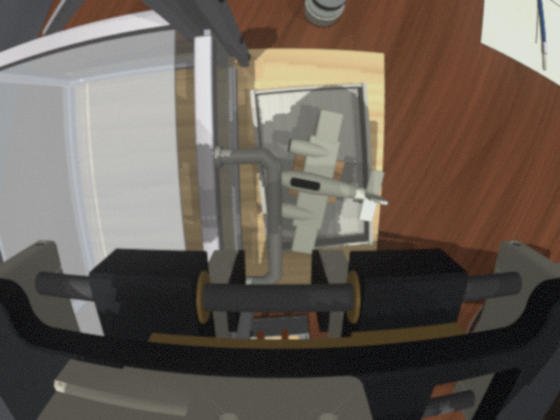

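The wrist view shows the bar upright at about column 273, rows 160–280, between the fingers at about columns 228 and 330. The rail is at about column 205.

```bash
cat >> h.py <<'E'
def wpt(s,o,u,v,z=None):
    K=s['K'];du,dv=u-K[0,2],v-K[1,2];r=np.hypot(du,dv);th=r/K[0,0]
    d=np.array([np.sin(th)*du/r,-np.sin(th)*dv/r,-np.cos(th)])
    W=np.eye(4);W[:3,:3]=R.from_euler('xyz',o['orientation'],degrees=True).as_matrix();W[:3,3]=o['tool_pos']
    T=W@s['hand_eye'];c=T[:3,3];D=T[:3,:3]@d
    if z is None: return c+D*s['depth'][int(v),int(u)]/np.cos(th)
    return c+D*(z-c[2])/D[2]
E
python3 - <<'E'
from h import *
s=dict(np.load('pics/w1.npz'));o=monitor.get_obs()
for p in((273,172),(273,200),(273,265),(205,180),(378,201),(373,175)):
    a=wpt(s,o,*p);b=wpt(s,o,*p,.18);print(p,a.round(4),cab(a).round(4),'z.18',b.round(4),cab(b).round(4))
E
```

```text
(273, 172) [ 0.5875 -0.0986  0.1991] [-0.0495 -0.0425] z.18 [ 0.5866 -0.0958  0.18  ] [-0.0491 -0.0396]
(273, 200) [ 0.5783 -0.0785  0.1988] [-0.0492 -0.0204] z.18 [ 0.5767 -0.0742  0.18  ] [-0.0488 -0.0158]
(273, 265) [ 0.555  -0.0275  0.1983] [-0.0484  0.0357] z.18 [ 0.5516 -0.0195  0.18  ] [-0.048   0.0443]
(205, 180) [ 0.6329 -0.0721  0.2036] [ 0.0028 -0.038 ] z.18 [ 0.6361 -0.066   0.18  ] [ 0.0084 -0.0338]
(378, 201) [ 0.4649 -0.1058  0.1075] [-0.1633  0.0037] z.18 [ 0.4938 -0.1121  0.18  ] [-0.1399 -0.0144]
(373, 175) [ 0.4754 -0.1282  0.0818] [-0.1635 -0.0212] z.18 [ 0.5089 -0.1301  0.18  ] [-0.134  -0.0372]
```

Depth from both cameras puts the bar top at about 0.198 m and the rail at 0.2036 m. That is about 15 mm higher than with the sash fully down, so the sash starts slightly raised. I'll grip at bar height 0.192.

Run:
```python
from h import *
tgt([*wor(-.0495,0),.172],[0,0,-1],[-cx[0],-cx[1],0])
```

```text
clock 2.52 tcp [ 0.5688 -0.0679  0.2876] cab [-0.0533 -0.0068] F [ 0.8 -0.4  0.4] open 0.0351 q [ 13.   9.  -7.   0. -74.  12.]
lin [ 0.01  0.13 -1.93] rot [0.01 0.03 0.11]
```

```bash
python3 -m crank '[{"linear":[0.02,0.12,-0.6],"rot":[0,0,0.1],"hand":0.4},{"linear":[0,0,-0.5],"rot":[0,0,0],"hand":0.4},{"linear":[0,0,-0.5],"rot":[0,0,0],"hand":0.4},{"linear":[0,0,-0.25],"rot":[0,0,0],"hand":0.4},{"linear":[0,0,0],"rot":[0,0,0],"hand":0.4}]'
python3 - <<'E'
from h import *
tgt([*wor(-.0495,0),.172],[0,0,-1],[-cx[0],-cx[1],0])
E
```

```text
clock: 3.15
tool_pos: [0.5785, -0.0589, 0.1893]
orientation: [-118.0, 88.7, -2.3]
force: [-3.6, -1.4, -2.3]
opening: 0.035
clock 3.15 tcp [ 0.5785 -0.0589  0.1893] cab [-0.0406 -0.0028] F [-3.6 -1.4 -2.3] open 0.035 q [ 14.  13. -16.   0. -60.  12.]
lin [-0.15 -0.02 -0.29] rot [ 0.01  0.26 -0.04]
```

```bash
python3 -m crank '[{"linear":[-0.15,-0.05,0],"rot":[0,0.2,0],"hand":0.36},{"linear":[0,0,0],"rot":[0,0,0],"hand":0.36}]'
python3 - <<'E'
from h import *
tgt([*wor(-.0495,0),.172],[0,0,-1],[-cx[0],-cx[1],0])
s=snap('wrist','w2')
E
```

```text
clock: 3.4
tool_pos: [0.571, -0.0618, 0.1927]
orientation: [-119.6, 89.5, -3.9]
force: [0.4, 0.6, 0.6]
opening: 0.0317
clock 3.4 tcp [ 0.571  -0.0618  0.1927] cab [-0.0486 -0.0021] F [0.4 0.6 0.6] open 0.0317 q [ 13.  12. -16.   0. -62.  12.]
lin [-0.03  0.03 -0.34] rot [ 0.01  0.1  -0.05]
```

View pics/w2.png

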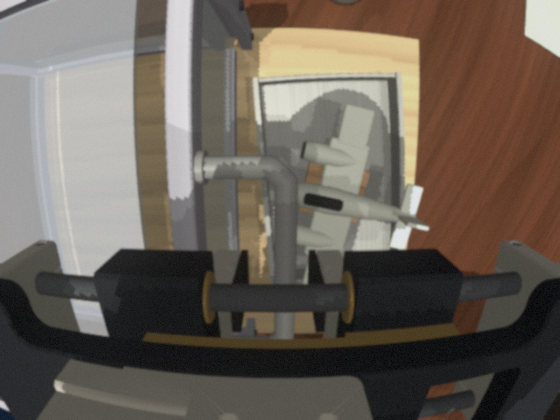

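The bar at column 285 lies between the fingers (about 245–312), roughly 3 mm towards the outer one. I'll shift slightly, lower and grip.

```bash
python3 -m crank '[{"linear":[-0.06,0,-0.2],"rot":[0,0.1,0],"hand":0.36},{"linear":[-0.02,0,-0.18],"rot":[0,0,0],"hand":0.36},{"linear":[0,0,0],"rot":[0,0,0],"hand":0.36}]'
python3 - <<'E'
from h import *
tgt([*wor(-.0495,0),.172],[0,0,-1],[-cx[0],-cx[1],0])
E
```

```text
clock: 3.82
tool_pos: [0.5664, -0.0617, 0.1689]
orientation: [-125.6, 89.9, -10.0]
force: [0.7, -0.7, 0.2]
opening: 0.0315
clock 3.83 tcp [ 0.5664 -0.0617  0.1689] cab [-0.0527 -0.0001] F [ 0.7 -0.7  0.2] open 0.0315 q [ 13.  13. -18.   0. -59.  12.]
lin [0.05 0.02 0.05] rot [ 0.    0.02 -0.05]
```

```bash
python3 -m crank '[{"linear":[0,0,0],"rot":[0,0,0],"hand":0},{"linear":[0,0,0],"rot":[0,0,0],"hand":0},{"linear":[0,0,0],"rot":[0,0,0],"hand":0},{"linear":[0,0,0],"rot":[0,0,0],"hand":0},{"linear":[0,0,0.2],"rot":[0,0,0],"hand":0},{"linear":[0,0,0.3],"rot":[0,0,0],"hand":0},{"linear":[0,0,0.3],"rot":[0,0,0],"hand":0}]'
```

```text
clock: 4.7
tool_pos: [0.5667, -0.0616, 0.2174]
orientation: [161.5, 90.0, -82.9]
force: [2.3, 0.6, -5.1]
opening: 0.011
```

```bash
python3 -m crank '[{"linear":[0,0,0.3],"rot":[0,0,0],"hand":0},{"linear":[0,0,0.3],"rot":[0,0,0],"hand":0},{"linear":[0,0,0.3],"rot":[0,0,0],"hand":0},{"linear":[0,0,0.3],"rot":[0,0,0],"hand":0},{"linear":[0,0,0.1],"rot":[0,0,0],"hand":0},{"linear":[0,0,0],"rot":[0,0,0],"hand":0},{"linear":[0,0,0],"rot":[0,0,0],"hand":0}]'
python3 - <<'E'
from h import *
tgt([*wor(-.0525,0),.297],[0,0,-1],[-cx[0],-cx[1],0])
s=snap('top','t2')
for i,u in enumerate((300,310,320,330,340)): pass
E
```

```text
clock: 5.58
tool_pos: [0.5668, -0.0616, 0.3009]
orientation: [-104.4, 89.8, 11.2]
force: [0.7, -0.3, -1.0]
opening: 0.0114
clock 5.58 tcp [ 0.5668 -0.0616  0.3009] cab [-0.0523 -0.0002] F [ 0.7 -0.3 -1. ] open 0.0114 q [ 13.   8.  -6.   0. -75.  12.]
lin [-0.    0.   -0.07] rot [-0.01  0.04 -0.04]
```

View pics/t2.png

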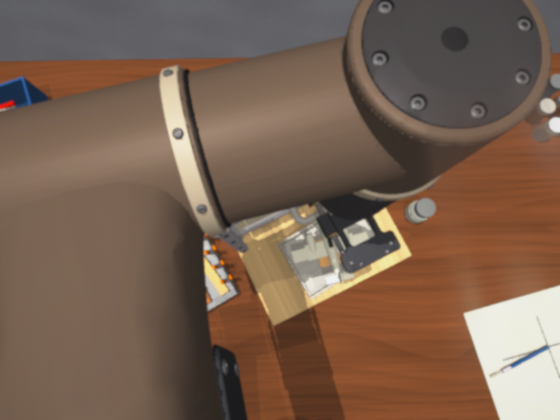

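```bash
python3 -m crank '[{"linear":[0,0,0],"rot":[0,0,0],"hand":0.36},{"linear":[0,0,0],"rot":[0,0,0],"hand":0.36},{"linear":[0,0,0],"rot":[0,0,0],"hand":0.36},{"linear":[0,0,0.5],"rot":[0,0,0],"hand":0.36},{"linear":[0,0,0.5],"rot":[0,0,0],"hand":0.36},{"linear":[0,0,0.6],"rot":[0,0,0],"hand":0.36},{"linear":[-0.5,-0.23,0],"rot":[0,0,0],"hand":0.36},{"linear":[-0.8,-0.4,0],"rot":[0,0,0],"hand":0.36}]'
python3 - <<'E'
from h import *
tgt([*wor(-.2,0),.3],[0,0,-1],[-cx[0],-cx[1],0])
o=monitor.get_obs();s=snap('wrist','w3')
E
```

```text
clock: 6.62
tool_pos: [0.4878, -0.0993, 0.3961]
orientation: [77.4, 89.7, -166.9]
force: [0.2, -0.3, -0.3]
opening: 0.0313
clock 6.62 tcp [ 0.4878 -0.0993  0.3961] cab [-0.1398 -0.0003] F [ 0.2 -0.3 -0.3] open 0.0313 q [ 11.  -0.  -3.   0. -87.  15.]
lin [-0.91 -0.43 -1.6 ] rot [ 0.01 -0.05 -0.06]
```

View pics/w3.png

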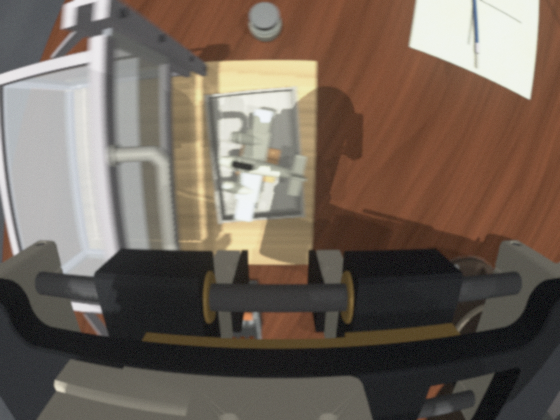

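The sash is up, with the bar now at about (140,155). The tray rim corners are at about (208,95), (295,88), (305,216) and (219,222), and the tailplane at about (298,175).

Run:
```python
from h import *
s=dict(np.load('pics/w3.npz'));o=monitor.get_obs()
P=[]
for p in((208,95),(295,88),(305,216),(219,222)):
    b=wpt(s,o,*p,.044);P.append(cab(b));print(p,cab(b).round(4))
print('c',np.mean(P,0))
for p in((298,160),(298,175),(298,190),(302,155),(302,178),(140,156)): a=wpt(s,o,*p);print(p,a[2].round(3),cab(a).round(4))
```

```text
(208, 95) [-0.036  -0.1184]
(295, 88) [-0.1721 -0.1276]
(305, 216) [-0.1913  0.0788]
(219, 222) [-0.0482  0.0899]
c [-0.11192397 -0.01931467]
(298, 160) 0.08 [-0.1757 -0.0178]
(298, 175) 0.081 [-0.1759  0.0044]
(298, 190) 0.049 [-0.1785  0.0341]
(302, 155) 0.014 [-0.1865 -0.0185]
(302, 178) 0.102 [-0.1803  0.0052]
(140, 156) 0.33 [-0.0432 -0.0524]
```

```bash
cat >> h.py <<'E'
def push(x,y,z,th,yaw=0,s=-1):
    a=np.radians(YAW+yaw);d=np.array([np.cos(a),np.sin(a),0]);e=np.array([-d[1],d[0],0]);t=np.radians(th)
    tgt([*wor(x,y),z],d*np.sin(t)-np.array([0,0,1])*np.cos(t),s*e)
E
python3 - <<'E'
from h import *
push(-.24,-.02,.25,45,3)
push(-.24,-.02,.25,45,3,1)
E
```

```text
clock 6.67 tcp [ 0.4827 -0.1017  0.3982] cab [-0.1455 -0.0003] F [-6.4 -1.4 -1.6] open 0.0317 q [ 11.  -1.  -4.   0. -87.  15.]
lin [-1.28 -0.97 -2.47] rot [-3.06 -9.54 17.51]
clock 6.67 tcp [ 0.4827 -0.1017  0.3982] cab [-0.1455 -0.0003] F [-6.4 -1.4 -1.6] open 0.0317 q [ 11.  -1.  -4.   0. -87.  15.]
lin [-1.28 -0.97 -2.47] rot [  9.39  -3.08 -16.48]
```

```bash
python3 -m crank '[{"linear":[-0.1,-0.07,0],"rot":[-0.17,-0.53,0.97],"hand":0.6},{"linear":[-0.1,-0.07,0],"rot":[-0.17,-0.53,0.97],"hand":0.8},{"linear":[-0.1,-0.07,0],"rot":[-0.17,-0.53,0.97],"hand":1},{"linear":[-0.1,-0.07,0],"rot":[-0.17,-0.53,0.97],"hand":1},{"linear":[-0.1,-0.07,0],"rot":[-0.17,-0.53,0.97],"hand":1},{"linear":[-0.1,-0.07,0],"rot":[-0.17,-0.53,0.97],"hand":1},{"linear":[-0.1,-0.07,0],"rot":[-0.17,-0.53,0.97],"hand":1},{"linear":[-0.1,-0.07,0],"rot":[-0.17,-0.53,0.97],"hand":1},{"linear":[-0.1,-0.07,0],"rot":[-0.17,-0.53,0.97],"hand":1}]'
python3 - <<'E'
from h import *
push(-.24,-.02,.25,45,3)
E
```

```text
clock: 7.8
tool_pos: [0.4249, -0.1412, 0.3993]
orientation: [-156.6, 64.8, 4.8]
force: [-0.2, 0.0, 0.3]
opening: 0.0878
clock 7.8 tcp [ 0.4249 -0.1412  0.3993] cab [-0.2147 -0.0112] F [-0.2  0.   0.3] open 0.0878 q [  8. -22. -25.   2. -62.  63.]
lin [-0.32 -0.31 -2.49] rot [-1.5  -4.59  8.5 ]
```

```bash
python3 -m crank '[{"linear":[-0.04,-0.03,-0.1],"rot":[-0.17,-0.51,0.95],"hand":1},{"linear":[-0.04,-0.03,-0.2],"rot":[-0.17,-0.51,0.95],"hand":1},{"linear":[-0.04,-0.03,-0.3],"rot":[-0.17,-0.51,0.95],"hand":1},{"linear":[-0.04,-0.03,-0.3],"rot":[-0.17,-0.51,0.95],"hand":1},{"linear":[-0.04,-0.03,-0.3],"rot":[-0.17,-0.51,0.95],"hand":1},{"linear":[-0.04,-0.03,-0.3],"rot":[-0.17,-0.51,0.95],"hand":1},{"linear":[-0.04,-0.03,-0.3],"rot":[-0.17,-0.51,0.95],"hand":1},{"linear":[-0.04,-0.03,-0.3],"rot":[-0.17,-0.51,0.95],"hand":1},{"linear":[-0.04,-0.03,-0.3],"rot":[-0.17,-0.51,0.95],"hand":1}]'
python3 - <<'E'
from h import *
push(-.24,-.02,.25,45,3)
E
```

```text
clock: 8.93
tool_pos: [0.4044, -0.1496, 0.2636]
orientation: [178.9, 44.8, 28.5]
force: [-3.1, 0.1, -0.9]
opening: 0.0874
clock 8.93 tcp [ 0.4044 -0.1496  0.2636] cab [-0.2368 -0.01  ] F [-3.1  0.1 -0.9] open 0.0874 q [-35. -11. -26. -47. -60. 174.]
lin [ 0.02 -0.17 -0.23] rot [ 0.11  0.11 -0.17]
```

Run:
```python
from h import *
print(monitor.get_obs()['joint_pos'], (Rt().as_matrix()[:,0]).round(3))
```

```text
[-34.96494425 -10.66407786 -26.32323736 -46.97241957 -60.29327417
 173.68209313] [ 0.624  0.339 -0.704]
```

```bash
python3 -m crank '[{"linear":[0,0,0],"rot":[0.87,0.47,-0.98],"hand":1},{"linear":[0,0,0],"rot":[0.87,0.47,-0.98],"hand":1},{"linear":[0,0,0],"rot":[0.87,0.47,-0.98],"hand":1}]'
python3 - <<'E'
from h import *
print(monitor.get_obs()['joint_pos'])
push(-.24,-.02,.25,45,3,1)
E
```

```text
clock: 9.3
tool_pos: [0.4035, -0.1507, 0.2616]
orientation: [-159.2, 44.8, 28.6]
force: [0.4, -0.0, -0.2]
opening: 0.0877
[-35.29295545 -10.42773787 -26.36102217 -47.07578131 -60.40828579
 152.29703743]
clock 9.3 tcp [ 0.4035 -0.1507  0.2616] cab [-0.2381 -0.0106] F [ 0.4 -0.  -0.2] open 0.0877 q [-35. -10. -26. -47. -60. 152.]
lin [ 0.04 -0.15 -0.19] rot [ 19.82  10.77 -22.5 ]
```

Joint 6 is moving away from its limit now, so I'll finish the half turn.

```bash
python3 -m crank '[{"linear":[0,0,0],"rot":[0.87,0.47,-0.98],"hand":1},{"linear":[0,0,0],"rot":[0.87,0.47,-0.98],"hand":1},{"linear":[0,0,0],"rot":[0.87,0.47,-0.98],"hand":1},{"linear":[0,0,0],"rot":[0.87,0.47,-0.98],"hand":1},{"linear":[0,0,0],"rot":[0.87,0.47,-0.98],"hand":1},{"linear":[0,0,0],"rot":[0.87,0.47,-0.98],"hand":1},{"linear":[0,0,0],"rot":[0.87,0.47,-0.98],"hand":1},{"linear":[0,0,0],"rot":[0.87,0.47,-0.98],"hand":1},{"linear":[0,0,0],"rot":[0.87,0.47,-0.98],"hand":1},{"linear":[0,0,0],"rot":[0.87,0.47,-0.98],"hand":1},{"linear":[0,0,0],"rot":[0.87,0.47,-0.98],"hand":1},{"linear":[0,0,0],"rot":[0.87,0.47,-0.98],"hand":1},{"linear":[0,0,0],"rot":[0.87,0.47,-0.98],"hand":1},{"linear":[0,0,0],"rot":[0.87,0.47,-0.98],"hand":1},{"linear":[0,0,0],"rot":[0.87,0.47,-0.98],"hand":1},{"linear":[0,0,0],"rot":[0.87,0.47,-0.98],"hand":1},{"linear":[0,0,0],"rot":[0.87,0.47,-0.98],"hand":1},{"linear":[0,0,0],"rot":[0.87,0.47,-0.98],"hand":1},{"linear":[0,0,0],"rot":[0.87,0.47,-0.98],"hand":1},{"linear":[0,0,0],"rot":[0.87,0.47,-0.98],"hand":1}]'
python3 - <<'E'
from h import *
push(-.24,-.02,.2,45,3,1)
E
```

```text
clock: 11.8
tool_pos: [0.4008, -0.151, 0.2625]
orientation: [-15.5, 44.7, 28.4]
force: [0.6, 0.3, 0.2]
opening: 0.0877
clock 11.8 tcp [ 0.4008 -0.151   0.2625] cab [-0.2406 -0.0098] F [0.6 0.3 0.2] open 0.0877 q [-36. -11. -26. -47. -61.   9.]
lin [ 0.08 -0.15 -1.04] rot [ 1.91  1.1  -2.19]
```

```bash
python3 -m crank '[{"linear":[0,-0.1,-0.4],"rot":[0.95,0.55,-1],"hand":1},{"linear":[0,-0.1,-0.4],"rot":[0.95,0.55,-1],"hand":1},{"linear":[0,0,-0.4],"rot":[0,0,0],"hand":1},{"linear":[0,0,-0.4],"rot":[0,0,0],"hand":1},{"linear":[0,0,-0.4],"rot":[0,0,0],"hand":1},{"linear":[0,0,-0.4],"rot":[0,0,0],"hand":1}]'
python3 - <<'E'
from h import *
push(-.225,-.02,.026,45,3,1)
s=snap('side','s3');s=snap('top','t3')
E
```

```text
clock: 12.55
tool_pos: [0.4014, -0.1644, 0.1176]
orientation: [-0.1, 44.9, 28.9]
force: [-0.2, -0.5, 0.2]
opening: 0.0878
clock 12.55 tcp [ 0.4014 -0.1644  0.1176] cab [-0.2458 -0.0221] F [-0.2 -0.5  0.2] open 0.0878 q [-43.   5. -33. -58. -53.  19.]
lin [ 0.3   0.18 -1.53] rot [ 0.    0.03 -0.12]
```

View pics/s3.png

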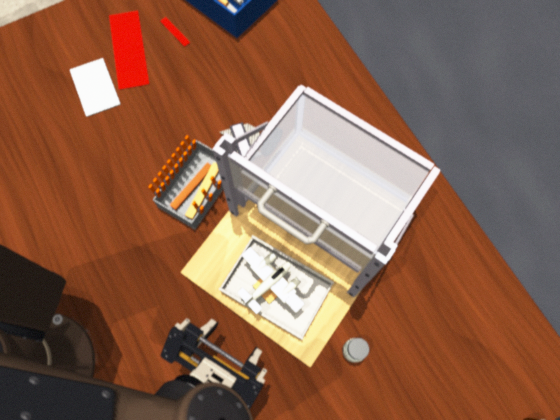

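View pics/t3.png

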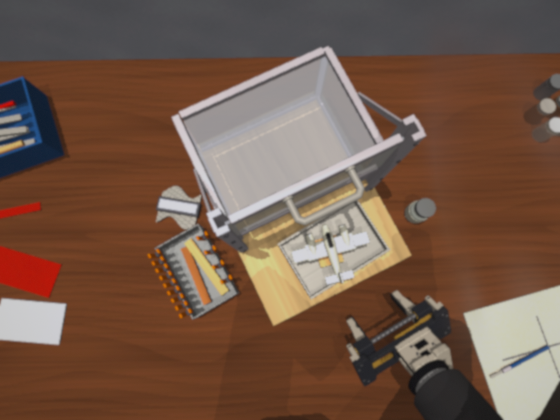

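```bash
python3 -m crank '[{"linear":[0.03,0.02,-0.4],"rot":[0,0,0],"hand":1},{"linear":[0.02,0.02,-0.4],"rot":[0,0,-0.1],"hand":1},{"linear":[0,0,-0.4],"rot":[0,0,0],"hand":1},{"linear":[0,0,-0.25],"rot":[0,0,0],"hand":1},{"linear":[0,0,0],"rot":[0,0,0],"hand":1}]'
python3 - <<'E'
from h import *
push(-.205,-.02,.027,45,3,1)
s=snap('top','t4')
for p in ((355,330),(393,288)): pass
E
```

```text
clock: 13.28
tool_pos: [0.4058, -0.164, 0.0315]
orientation: [-0.2, 44.8, 28.3]
force: [-0.2, -0.1, 0.4]
opening: 0.0874
clock 13.28 tcp [ 0.4058 -0.164   0.0315] cab [-0.2417 -0.0236] F [-0.2 -0.1  0.4] open 0.0874 q [-47.  18. -34. -67. -48.  37.]
lin [ 0.53  0.32 -0.08] rot [ 0.01  0.04 -0.02]
```

View pics/t4.png

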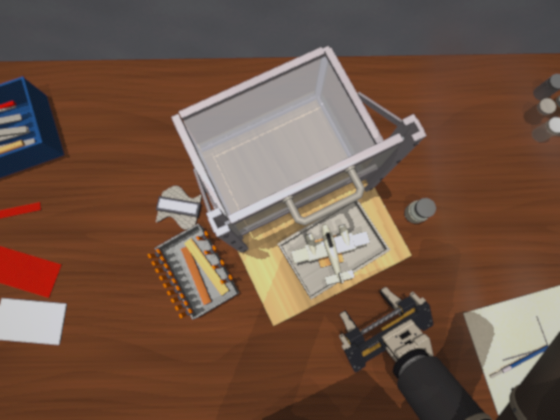

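```bash
python3 -m crank '[{"linear":[0.2,0.12,-0.08],"rot":[0,0,0],"hand":1},{"linear":[0.18,0.1,0],"rot":[0,0,0],"hand":1},{"linear":[0.1,0.06,0],"rot":[0,0,0],"hand":1},{"linear":[0.06,0.03,0],"rot":[0,0,0],"hand":1},{"linear":[0.06,0.03,0],"rot":[0,0,0],"hand":1}]'
python3 - <<'E'
from h import *
push(-.190,-.02,.026,45,3,1)
s=snap('top','t5');x=(230,180,240,200)
c=s['image'][x[1]:x[1]+x[3],x[0]:x[0]+x[2],::-1];cv2.imwrite('pics/t5z.png',cv2.resize(c,None,fx=3,fy=3))
E
```

```text
clock: 13.95
tool_pos: [0.4459, -0.143, 0.0304]
orientation: [-0.8, 44.7, 28.0]
force: [0.1, 0.1, 0.3]
opening: 0.0874
clock 13.95 tcp [ 0.4459 -0.143   0.0304] cab [-0.1964 -0.0219] F [0.1 0.1 0.3] open 0.0874 q [-41.  18. -33. -70. -45.  35.]
lin [ 0.08  0.07 -0.07] rot [ 0.07  0.11 -0.04]
```

View pics/t5z.png

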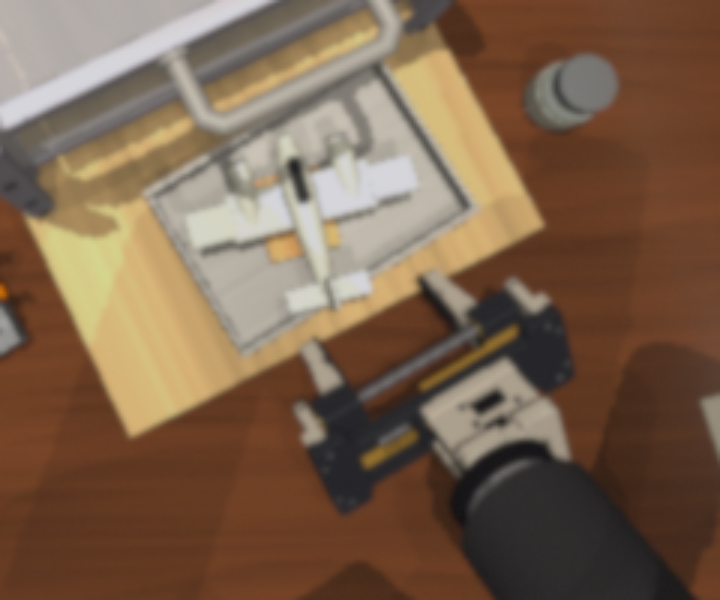

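The fingertips, at (312,345) and (430,275) in the zoom, are just short of the front wall and straddle the tail. Pushing now.

```bash
python3 -m crank '[{"linear":[0.06,0.03,-0.08],"rot":[0,0,0],"hand":1},{"linear":[0.08,0.04,-0.04],"rot":[0.05,0,0],"hand":1},{"linear":[0.1,0.05,0],"rot":[0,0,0],"hand":1},{"linear":[0.12,0.06,0],"rot":[0,0,0],"hand":1},{"linear":[0.14,0.07,0],"rot":[0,0,0],"hand":1},{"linear":[0.14,0.07,0],"rot":[0,0,0],"hand":1},{"linear":[0.08,0.04,0],"rot":[0,0,0],"hand":1}]'
python3 - <<'E'
from h import *
push(-.150,-.02,.026,45,0,1)
s=snap('top','t6');x=(230,160,240,200)
c=s['image'][x[1]:x[1]+x[3],x[0]:x[0]+x[2],::-1];cv2.imwrite('pics/t6z.png',cv2.resize(c,None,fx=3,fy=3))
E
```

```text
clock: 14.88
tool_pos: [0.4895, -0.121, 0.0218]
orientation: [-0.4, 44.7, 28.3]
force: [-5.1, -1.8, 5.0]
opening: 0.0876
clock 14.88 tcp [ 0.4895 -0.121   0.0218] cab [-0.1477 -0.0206] F [-5.1 -1.8  5. ] open 0.0876 q [-35.  20. -32. -73. -42.  33.]
lin [-0.04 -0.01  0.07] rot [ 0.03  0.07 -0.63]
```

View pics/t6z.png

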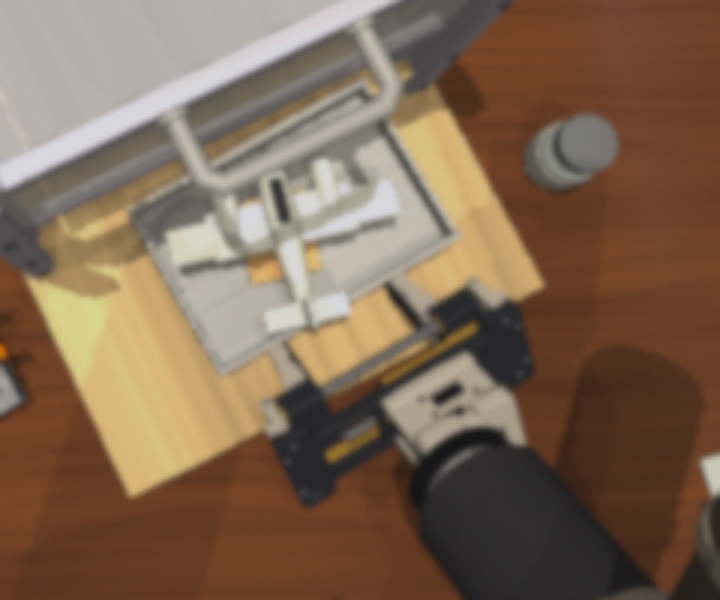

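The tray slides and the model stands. I'll raise slightly and go on, straightening the yaw.

```bash
python3 -m crank '[{"linear":[0.06,0.03,0.06],"rot":[0,0,0],"hand":1},{"linear":[0.1,0.05,0],"rot":[0,0,-0.1],"hand":1},{"linear":[0.14,0.07,0],"rot":[0,0,-0.1],"hand":1},{"linear":[0.17,0.08,0],"rot":[0,0,-0.1],"hand":1},{"linear":[0.17,0.08,0],"rot":[0,0,-0.1],"hand":1},{"linear":[0.17,0.08,0],"rot":[0,0,-0.1],"hand":1},{"linear":[0.12,0.06,0],"rot":[0,0,0],"hand":1},{"linear":[0.08,0.04,0],"rot":[0,0,0],"hand":1}]'
python3 - <<'E'
from h import *
push(.010,-.02,.026,45,0,1)
s=snap('top','t7');x=(200,120,240,200)
c=s['image'][x[1]:x[1]+x[3],x[0]:x[0]+x[2],::-1];cv2.imwrite('pics/t7z.png',cv2.resize(c,None,fx=3,fy=3))
E
```

```text
clock: 15.92
tool_pos: [0.5535, -0.089, 0.0251]
orientation: [-0.3, 44.8, 25.7]
force: [-3.7, -1.0, 1.8]
opening: 0.0879
clock 15.93 tcp [ 0.5535 -0.089   0.0251] cab [-0.0761 -0.0192] F [-3.7 -1.   1.8] open 0.0879 q [-26.  20. -29. -77. -35.  26.]
lin [1.3  0.6  0.02] rot [ 0.02  0.05 -0.1 ]
```

View pics/t7z.png

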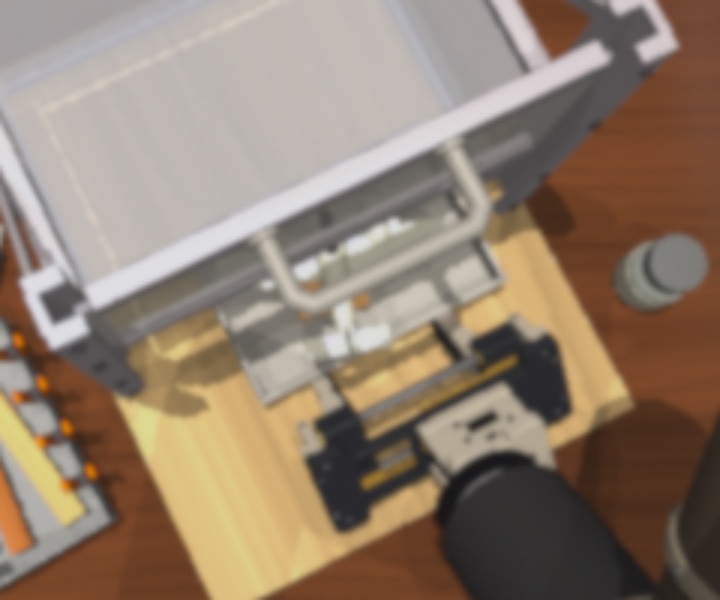

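```bash
python3 -m crank '[{"linear":[0.08,0.04,0],"rot":[0,0,0],"hand":1},{"linear":[0.14,0.07,0],"rot":[0,0,0],"hand":1},{"linear":[0.17,0.08,0],"rot":[0,0,0],"hand":1},{"linear":[0.17,0.08,0],"rot":[0,0,0],"hand":1},{"linear":[0.17,0.08,0],"rot":[0,0,0],"hand":1},{"linear":[0.17,0.08,0],"rot":[0,0,0],"hand":1},{"linear":[0.1,0.05,0],"rot":[0,0,0],"hand":1},{"linear":[0.05,0.02,0],"rot":[0,0,0],"hand":1}]'
python3 - <<'E'
from h import *
push(.014,-.02,.026,45,0,1)
s=snap('top','t8');x=(200,100,240,200)
c=s['image'][x[1]:x[1]+x[3],x[0]:x[0]+x[2],::-1];cv2.imwrite('pics/t8z.png',cv2.resize(c,None,fx=3,fy=3))
E
```

```text
clock: 16.98
tool_pos: [0.6203, -0.057, 0.025]
orientation: [-0.3, 44.8, 25.7]
force: [-3.9, -1.7, 3.0]
opening: 0.0879
clock 16.98 tcp [ 0.6203 -0.057   0.025 ] cab [-0.002 -0.019] F [-3.9 -1.7  3. ] open 0.0879 q [-18.  22. -24. -76. -30.  19.]
lin [0.25 0.1  0.02] rot [ 0.02  0.05 -0.09]
```

View pics/t8z.png

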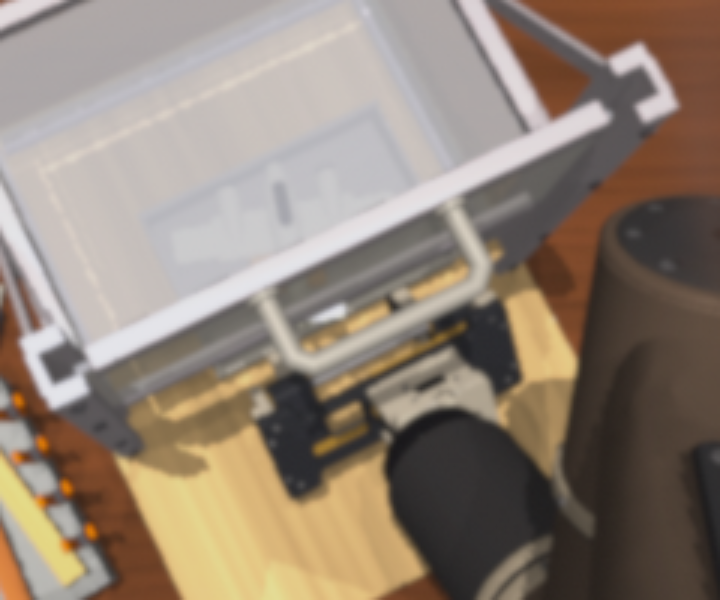

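```bash
python3 -m crank '[{"linear":[0.08,0.03,0.01],"rot":[0,0,0],"hand":1},{"linear":[0.12,0.05,0],"rot":[0,0,0],"hand":1},{"linear":[0.1,0.05,0],"rot":[0,0,0],"hand":1},{"linear":[0.06,0.03,0],"rot":[0,0,0],"hand":1},{"linear":[0,0,0],"rot":[0,0,0],"hand":1}]'
python3 - <<'E'
from h import *
push(.020,-.02,.026,45,0,1)
E
```

```text
clock: 17.65
tool_pos: [0.643, -0.0468, 0.0253]
orientation: [-0.2, 44.8, 25.7]
force: [-2.5, -1.9, 0.4]
opening: 0.0878
clock 17.65 tcp [ 0.643  -0.0468  0.0253] cab [ 0.0229 -0.0195] F [-2.5 -1.9  0.4] open 0.0878 q [-16.  23. -22. -76. -29.  16.]
lin [-0.04 -0.03  0.01] rot [ 0.01  0.04 -0.09]
```

Tray front is at about x = 0.03. I'll back out straight along -x of the cabinet and check.

```bash
python3 -m crank '[{"linear":[-0.2,-0.1,0],"rot":[0,0,0],"hand":1},{"linear":[-0.5,-0.24,0],"rot":[0,0,0],"hand":1},{"linear":[-0.7,-0.33,0],"rot":[0,0,0],"hand":1},{"linear":[-0.7,-0.33,0],"rot":[0,0,0],"hand":1},{"linear":[-0.7,-0.33,0],"rot":[0,0,0],"hand":1},{"linear":[-0.7,-0.33,0.1],"rot":[0,0,0],"hand":1},{"linear":[-0.4,-0.2,0.2],"rot":[0,0,0],"hand":1}]'
python3 - <<'E'
from h import *
push(-.2,-.02,.3,0,0,1)
for n in('side','top'):
    s=snap(n,n+'9');x=(200,100,240,200) if n=='top' else (190,80,260,200)
    c=s['image'][x[1]:x[1]+x[3],x[0]:x[0]+x[2],::-1];cv2.imwrite(f'pics/{n}9z.png',cv2.resize(c,None,fx=3,fy=3))
E
```

```text
clock: 18.52
tool_pos: [0.4024, -0.1595, 0.0459]
orientation: [-0.4, 44.4, 25.7]
force: [0.2, -0.4, 0.6]
opening: 0.0879
clock 18.52 tcp [ 0.4024 -0.1595  0.0459] cab [-0.2429 -0.0181] F [ 0.2 -0.4  0.6] open 0.0879 q [-47.  15. -36. -68. -47.  35.]
lin [0.66 0.28 4.24] rot [-3.9   8.23 -0.13]
```

View pics/top9z.png

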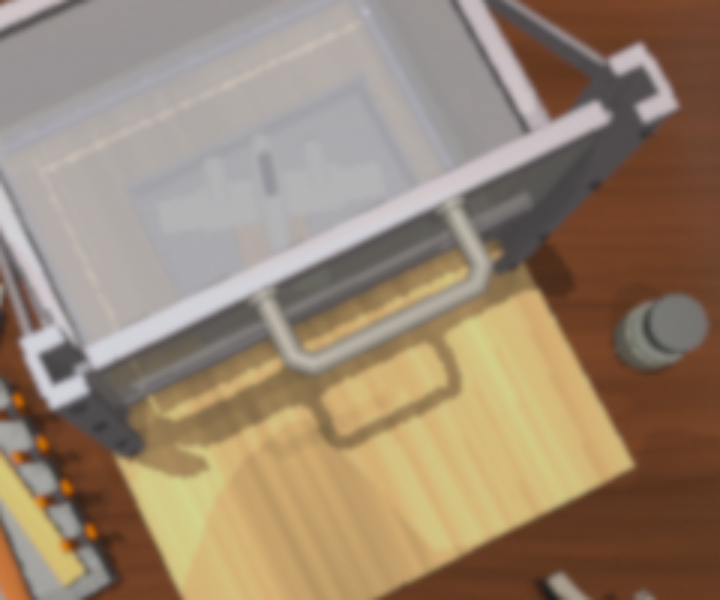

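View pics/side9z.png

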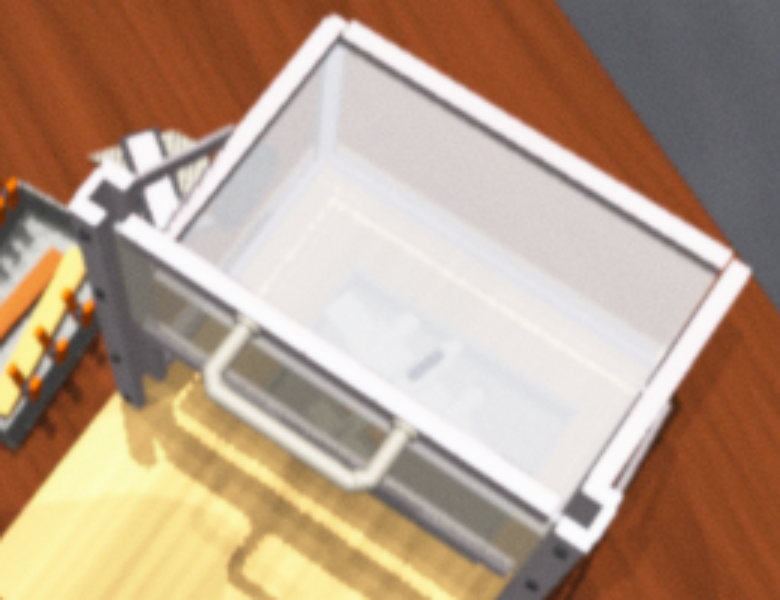

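Run:
```python
from h import *
t=dict(np.load('pics/top9.npz'));s=dict(np.load('pics/side9.npz'))
for p in((132,190),(362,85)): print('T',cab(pt(t,p[0]/3+200,p[1]/3+100,.044)).round(4))
for p in((358,275),(575,408)): print('S',cab(pt(s,p[0]/3+190,p[1]/3+80,.044)).round(4))
for p in((310,355),(480,270)): print('bar T',pt(t,p[0]/3+200,p[1]/3+100,.32).round(4),cab(pt(t,p[0]/3+200,p[1]/3+100,.324)).round(4),pt(t,p[0]/3+200,p[1]/3+100)[2])
```

```text
T [0.1639 0.0782]
T [ 0.1611 -0.1231]
S [0.1641 0.0727]
S [ 0.1692 -0.1257]
bar T [ 0.551 -0.016  0.32 ] [-0.0475  0.0483] 0.3297174239840417
bar T [ 0.5947 -0.1065  0.32  ] [-0.0468 -0.0515] 0.327633722672828
```

Tray centre is at about x = 0.095, y = -0.02 (top gives 0.162 and side 0.167 for the rear edge), well behind the sash line. Next I'll rise, point the tool down and shut the fingers.

```bash
python3 -m crank '[{"linear":[0.05,0.02,0.6],"rot":[0,0,0],"hand":0},{"linear":[0.05,0.02,0.6],"rot":[-0.43,0.91,0],"hand":0},{"linear":[0.05,0.02,0.6],"rot":[-0.43,0.91,0],"hand":0},{"linear":[0.05,0.02,0.6],"rot":[-0.43,0.91,0],"hand":0},{"linear":[0.05,0.02,0.6],"rot":[-0.43,0.91,0],"hand":0},{"linear":[0.05,0.02,0.6],"rot":[-0.43,0.91,0],"hand":0},{"linear":[0.05,0.02,0.6],"rot":[-0.43,0.91,0],"hand":0},{"linear":[0.05,0.02,0.6],"rot":[-0.43,0.91,0],"hand":0},{"linear":[0.05,0.02,0.6],"rot":[-0.43,0.91,0],"hand":0},{"linear":[0.05,0.02,0.5],"rot":[-0.43,0.91,0],"hand":0},{"linear":[0,0,0],"rot":[0,0,0],"hand":0}]'
python3 - <<'E'
from h import *
push(-.05,0,.40,0,0,1)
E
```

```text
clock: 20.0
tool_pos: [0.4226, -0.1422, 0.382]
orientation: [21.1, 87.2, 47.0]
force: [-0.1, 0.1, -1.2]
opening: 0.0001
clock 20.0 tcp [ 0.4226 -0.1422  0.382 ] cab [-0.2172 -0.0111] F [-0.1  0.1 -1.2] open 0.0001 q [  5.  -6. -10.  -2. -84. -69.]
lin [2.44 1.36 0.3 ] rot [-0.41  0.39 -0.1 ]
```

```bash
python3 -m crank '[{"linear":[0.4,0.22,0.15],"rot":[-0.2,0.2,-0.05],"hand":0},{"linear":[0.5,0.28,0.1],"rot":[-0.2,0.2,-0.05],"hand":0},{"linear":[0.5,0.28,0.05],"rot":[0,0,0],"hand":0},{"linear":[0.5,0.28,0],"rot":[0,0,0],"hand":0},{"linear":[0.3,0.15,0],"rot":[0,0,0],"hand":0},{"linear":[0,0,0],"rot":[0,0,0],"hand":0}]'
python3 - <<'E'
from h import *
push(-.05,0,.34,0,0,1)
o=monitor.get_obs();s=snap('wrist','w10')
s=snap('side','s10')
E
```

```text
clock: 20.75
tool_pos: [0.5536, -0.0656, 0.3953]
orientation: [100.0, 89.3, 125.5]
force: [-0.9, -0.3, -0.3]
opening: 0.0003
clock 20.75 tcp [ 0.5536 -0.0656  0.3953] cab [-0.0659  0.0019] F [-0.9 -0.3 -0.3] open 0.0003 q [ 13.   6.   3.  -1. -88. -77.]
lin [ 0.25  0.09 -0.92] rot [-0.11 -0.08 -0.02]
```

View pics/w10.png

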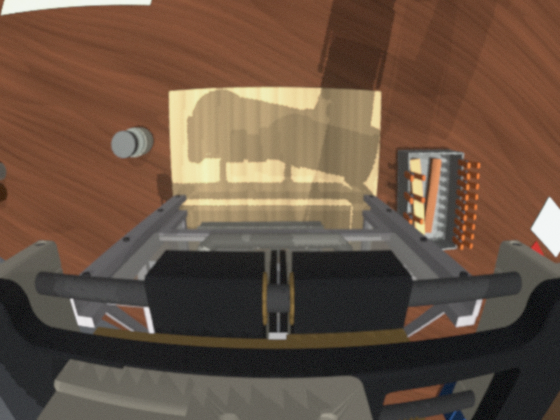

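View pics/s10.png

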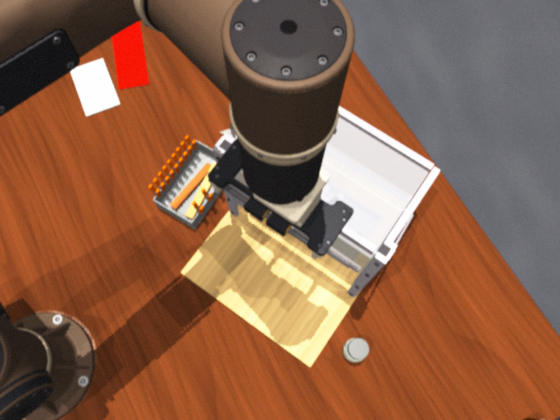

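The wrist view is mostly blocked by the fingers. The earlier grip put the bar at cabinet x ≈ -0.0525, so I'll aim there and lower until contact.

```bash
python3 -m crank '[{"linear":[0.2,0.08,-0.3],"rot":[-0.1,-0.1,0],"hand":0},{"linear":[0,0,-0.3],"rot":[0,0,0],"hand":0},{"linear":[0,0,-0.25],"rot":[0,0,0],"hand":0},{"linear":[0,0,0],"rot":[0,0,0],"hand":0}]'
python3 - <<'E'
from h import *
push(-.0525,0,.33,0,0,1)
E
```

```text
clock: 21.35
tool_pos: [0.5621, -0.0635, 0.346]
orientation: [-13.0, 89.6, 12.4]
force: [0.1, -0.1, 0.2]
opening: 0.0005
clock 21.35 tcp [ 0.5621 -0.0635  0.346 ] cab [-0.0574  0.0001] F [ 0.1 -0.1  0.2] open 0.0005 q [ 13.   7.  -2.   0. -81. -78.]
lin [ 0.07  0.03 -0.27] rot [-0.02  0.09  0.  ]
```

```bash
python3 -m crank '[{"linear":[0.07,0.03,-0.1],"rot":[0,0.08,0],"hand":0},{"linear":[0.02,0,-0.15],"rot":[0,0,0],"hand":0},{"linear":[0,0,-0.15],"rot":[0,0,0],"hand":0},{"linear":[0,0,-0.15],"rot":[0,0,0],"hand":0},{"linear":[0,0,-0.15],"rot":[0,0,0],"hand":0}]'
python3 - <<'E'
from h import *
push(-.0525,0,.33,0,0,1)
E
```

```text
clock: 21.98
tool_pos: [0.5685, -0.062, 0.3048]
orientation: [-5.9, 89.7, 19.5]
force: [-2.0, 0.2, 3.9]
opening: 0.0007
clock 21.98 tcp [ 0.5685 -0.062   0.3048] cab [-0.051  -0.0013] F [-2.   0.2  3.9] open 0.0007 q [ 13.   8.  -6.  -0. -76. -78.]
lin [-0.03  0.01  0.42] rot [-0.02  0.05  0.  ]
```

```bash
python3 -m crank '[{"linear":[-0.02,0,-0.2],"rot":[0,0,0],"hand":0},{"linear":[0,0,-0.25],"rot":[0,0,0],"hand":0},{"linear":[0,0,-0.25],"rot":[0,0,0],"hand":0},{"linear":[0,0,-0.25],"rot":[0,0,0],"hand":0}]'
python3 - <<'E'
from h import *
push(-.0525,0,.183,0,0,1)
E
```

```text
clock: 22.48
tool_pos: [0.5684, -0.062, 0.2458]
orientation: [-15.0, 89.5, 10.4]
force: [-1.5, 1.1, 4.7]
opening: 0.0003
clock 22.48 tcp [ 0.5684 -0.062   0.2458] cab [-0.0511 -0.0013] F [-1.5  1.1  4.7] open 0.0003 q [ 13.  10. -11.   0. -68. -78.]
lin [-0.03  0.01 -1.05] rot [-0.02  0.1  -0.  ]
```

```bash
python3 -m crank '[{"linear":[-0.02,0,-0.25],"rot":[0,0.1,0],"hand":0},{"linear":[0,0,-0.25],"rot":[0,0,0],"hand":0},{"linear":[0,0,-0.2],"rot":[0,0,0],"hand":0},{"linear":[0,0,-0.12],"rot":[0,0,0],"hand":0},{"linear":[0,0,-0.06],"rot":[0,0,0],"hand":0}]'
python3 - <<'E'
from h import *
push(-.0525,0,.183,0,0,1)
E
```

```text
clock: 23.1
tool_pos: [0.5683, -0.062, 0.1888]
orientation: [33.4, 89.9, 58.8]
force: [0.9, 0.5, 5.0]
opening: 0.0004
clock 23.1 tcp [ 0.5683 -0.062   0.1888] cab [-0.0511 -0.0012] F [0.9 0.5 5. ] open 0.0004 q [ 13.  12. -16.  -0. -62. -78.]
lin [-0.03  0.01 -0.1 ] rot [-0.01  0.01 -0.01]
```

```bash
python3 -m crank '[{"linear":[0,0,-0.06],"rot":[0,0,0],"hand":0},{"linear":[0,0,-0.06],"rot":[0,0,0],"hand":0},{"linear":[0,0,0],"rot":[0,0,0],"hand":0}]'; python3 -m crank '[{"linear":[0,0,-0.05],"rot":[0,0,0],"hand":0}]';python3 -m crank '[{"linear":[0,0,-0.06],"rot":[0,0,0],"hand":0}]'
```

```text
clock: 23.48
tool_pos: [0.5684, -0.062, 0.1831]
orientation: [2.7, 89.9, 28.2]
force: [-0.3, 1.3, 4.6]
opening: 0.0004
clock: 23.6
tool_pos: [0.5686, -0.0621, 0.1824]
orientation: [-17.4, 89.8, 8.1]
force: [-10.6, 5.0, 30.3]
opening: 0.0006
clock: 23.72
tool_pos: [0.5687, -0.0622, 0.1823]
orientation: [-25.7, 89.7, -0.1]
force: [-13.5, 6.5, 34.6]
opening: 0.0003
```

The force jumps to 30 N with the bar top at z = 0.182, so the sash is on its stop. I'll lift off and check.

```bash
python3 -m crank '[{"linear":[0,0,0.2],"rot":[0,0,0],"hand":0},{"linear":[0,0,0.6],"rot":[0,0,0],"hand":0},{"linear":[0,0,0.8],"rot":[0,0,0],"hand":0},{"linear":[-0.2,-0.1,0.8],"rot":[0,0,0],"hand":0},{"linear":[-0.4,-0.2,0.8],"rot":[0,0,0],"hand":0},{"linear":[-0.8,-0.4,0],"rot":[0,0,0],"hand":0},{"linear":[-0.8,-0.8,0],"rot":[0,0,0],"hand":0},{"linear":[-0.5,-0.9,0],"rot":[0,0,0],"hand":0},{"linear":[0,-0.9,0],"rot":[0,0,0],"hand":0},{"linear":[0,-0.9,0],"rot":[0,0,0],"hand":0},{"linear":[0,0,0],"rot":[0,0,0],"hand":0}]'
python3 - <<'E'
from h import *
for n in('side','top'):
    s=snap(n,n+'11');x=(200,100,240,200) if n=='top' else (190,80,260,200)
    c=s['image'][x[1]:x[1]+x[3],x[0]:x[0]+x[2],::-1];cv2.imwrite(f'pics/{n}11z.png',cv2.resize(c,None,fx=3,fy=3))
print(monitor.get_obs()['force'])
E
```

```text
clock: 25.1
tool_pos: [0.3967, -0.3158, 0.3756]
orientation: [132.4, 89.6, 158.0]
force: [-0.3, 0.3, 0.3]
opening: 0.0004
[ 0.25889055 -0.45044567 -1.10079776]
```

View pics/top11z.png

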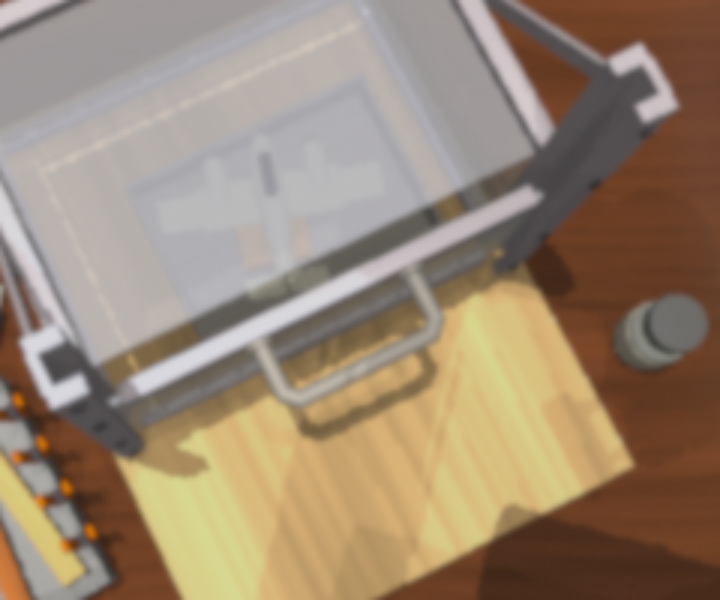

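View pics/side11z.png

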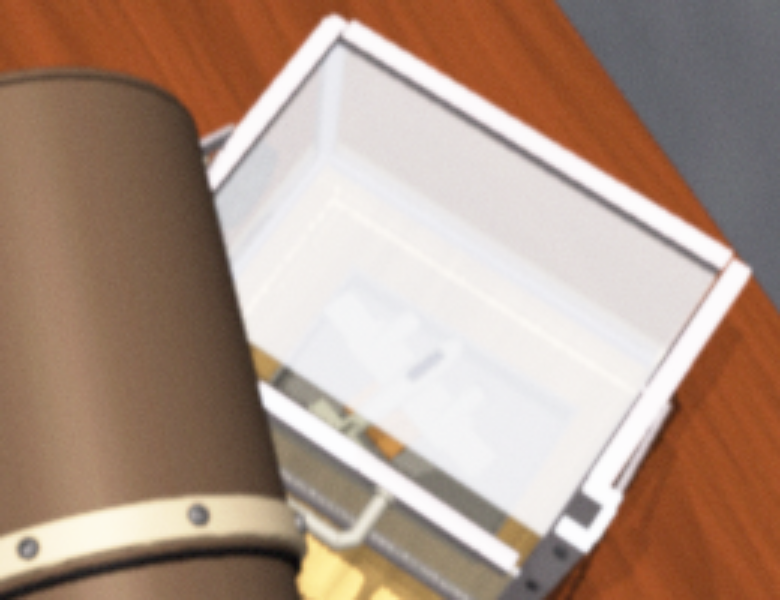

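The sash is down, the model stands centred in the tray behind it, and the jar and box look unmoved. I'll do one depth check of the bar height, then hand in.

Run:
```python
from h import *
t=dict(np.load('pics/top11.npz'))
d=[pt(t,p[0]/3+200,p[1]/3+100)[2].round(4) for p in((300,396),(330,384),(360,371),(400,352),(425,338))]
t0=dict(np.load('pics/top9.npz'))
print('bar top z',d,'jar/box px diff',np.abs(t['image'][220:320,150:205].astype(int)-t0['image'][220:320,150:205]).mean())
print(monitor.get_obs()['clock']); print(ticket.close_job())
```

```text
bar top z [np.float64(0.1847), np.float64(0.1861), np.float64(0.1855), np.float64(0.1835), np.float64(0.185)] jar/box px diff 3.466121212121212
25.2
the job is handed in; nothing more can be done
None
```

I put the model away and handed the job in at 25.2 s; the hand-in reports no verdict. I raised the sash by its pull to about 0.147 m, slid the tray in with two open fingers on its front wall, then pushed the sash down onto its stop. The arm ended clear of everything.

**Last checks:**
- **Sash:** The force rose from 5 N to 30 N with the bar top at z = 0.182 m, and it should be 0.183 m with the sash down. Camera depth read 0.1835–0.186 m, which is within calibration error.
- **Tray and model:** The tray centre was about 95 mm behind the sash line, measured before the sash came down. The two cameras differed by about 5 mm. In the last pictures the model stands centred in the tray.
- **Bystanders:** I never saw or felt contact with the jar, the gauge or the clamp box. I compared them only by eye and with a rough picture difference over the clamp box area.

**Two things did not go cleanly:**
- **Joint 6:** While I was turning the hand, it read 173.68° against a limit of 173.66°. That could be sensor noise at the clamp or a real overshoot. I turned the hand back the other way straight after.
- **First approach to the pull:** A finger brushed the sash rail with about 4 N, and I corrected it before gripping.

The sash also started about 15 mm raised rather than fully down.

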